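# Refit the top burr carrier of an opened coffee grinder and hold it down for the screws

## Robot

A 6-joint arm with a two-finger parallel gripper is mounted at the origin on the work surface. World frame = base frame: x ahead of the robot, y to its left, z up, the work surface at z = 0. Lengths are in m, angles in degrees, forces in N, time in s.
With the tool pointing down it reaches from about 0.325 to 0.85 m from the base axis. Payload 15.5 kg.
Tool frame: the origin (TCP) lies midway between the tips of the shut fingers; the grasp point (between the pads) lies 19 mm behind it; y points along the fingers, x is the direction in which the jaws open and shut, and the axes are right-handed (so a half turn about y gives the same grasp; the last joint's range is limited). The gripper opens to 91 mm and grips with 3 to 60 N. Pads are 32 mm wide; open, the fingers measure 118 mm over their backs; the gripper's body (76 mm by 178 mm) begins 60 mm behind the grasp point.
Start: joints at [-74.685, 28.281, 77.091, -0, 74.628, -5.472], TCP at [0.222, -0.584, 0.214] pointing down, gripper open.
Joint ranges: [-166.48, 166.48], [-47.26, 123.95], [12.59, 153.08], [-70.14, 250.14], [6.76, 159.57], [-176.63, 176.63]. Speed limits (degrees/s): [108.29, 108.29, 147.25, 172.46, 172.46, 172.46].

## Interface

Orientations are given as a 3x3 rotation matrix whose columns are the frame's x, y, z axes.
In Python, from bench import ctrl gives the robot as it stands. The module is installed in compiled form; this text tells all that it offers. Calls block until the motion is done:
- ctrl.goto(position, orientation): joint-space move of the TCP to a pose.
- ctrl.move_l(position, vel=0.15, ori=None, contact_N=None): straight line of the TCP; ori=None keeps the orientation; vel is the mean speed in m/s. With contact_N (N) it stops when the force on the tool has changed by that much, and returns True; else False.
- ctrl.movej(angles): joint-space move.
- ctrl.command_gripper(opening): opening from 0.0 (shut) to 1.0 (fully open); the grip force is fixed at half the most; returns when the fingers have stopped.
- ctrl.sleep(seconds).
- ctrl.ik(position, orientation): joint angles nearest the present ones, or None.
- ctrl.read_camera(name): name is "scene" or "top"; returns the picture (480x640x3 uint8, blue, green, red); there is no depth.
- ctrl.camera_params(name): a dict with "fx", "fy", "cx", "cy" (pixels), "pose" (4x4, takes a point from camera to world coordinates). Camera axes: x right, y up, looking along -z (the intrinsics and any distortion apply to the point x, -y, -z); pixel columns grow to the right and rows downward; lengths in m; the calibration is good to about 2 mm. A picture is of the moment at which its call begins. camera_params takes no time and is no camera call.
A pose or a line that the arm cannot do raises ctrl.MotionError and nothing moves.
- ctrl.sign_off(): hands the job in, once; it reports no verdict.
Readings, each from a call of its own:
- ctrl.current_t(): time.
- ctrl.current_q(): joint angles.
- ctrl.current_dq(): joint speeds.
- ctrl.current_effort(): joint torques, N m.
- ctrl.current_tool_pos(): TCP position.
- ctrl.current_eef_rot(): TCP orientation.
- ctrl.current_contact_force(): force on the tool from outside, world axes, zero at the start.
- ctrl.current_wrist_torque(): the same for the moment, N m.
- ctrl.current_grip_width(): opening from 0.0 (shut) to 1.0 (fully open).
Only numpy, scipy, OpenCV 4.12 (cv2) and the standard library are available. Lean on these libraries where they do the work, as an engineer would, in place of code of your own. Each camera call takes 0.05 s, during which the arm holds its last target. There are 200 camera calls.

## Task

The coffee grinder stands open after cleaning. First swing its grind lever round to the red mark on the scale so that the burrs cannot clash, then take the top burr carrier off the service mat, fit it on the grinder with its brass lug over the locating pin on the rim, and press it down against its springs until its flange lies flush on the rim all round. The job finishes holding: stay there pressing the carrier home, ready for the screws, do not let go; leave the lever on the mark and everything else where it stands.

Things in the scene. Friction and masses are not known exactly. Their poses are not given: they have to be found in the camera images.
- grinder: Coffee grinder without its hopper, fixed on the counter: dark square body on a foot plate 265 x 150 mm, chute on the side towards the robot with a steel cup under it, black grind collar and round aluminium head on top. Origin on the counter under the burr axis; z up, +x from the burr axis towards the locating pin (away from the chute), +y to its left.
- rim (a point): Centre of the flat top of the head's rim, on the burr axis, 200 mm above the counter; axes as the grinder's. The rim is a ring 128 mm across with a 72 mm bore. Three sprung steel plungers, 8 mm across, 42 mm from the axis at 60, 180 and 300 degrees from +x, stand 4 mm proud; together they give at 6 N and are flush at 12 N. The carrier's own 3.5 N helps.
- pin_tip (a point): Top of the fixed brass locating pin, which stands up from the rim 57 mm from the burr axis: 8 mm across for its first 7 mm, then tapering to a 3 mm flat tip 12 mm above the rim. The carrier's lug hides it once the carrier is over it.
- grind_lever (a joint): Angle of the grind lever, rad, 0 (fine stop) to 1.4 (coarse stop), growing anticlockwise seen from above. It turns with a black collar about the vertical burr axis (through point rim); at 0 the arm points 60 degrees anticlockwise of the grinder's +x. The middle of the red mark is at 1.05. It stays where it is left; about 1 N at the knob moves it.
- lever_knob (a point): Upright round black knob at the end of the grind lever, 118 mm from the burr axis, 17 to 19 mm across, standing from 162 to 209 mm above the counter; this point is on its axis at 190 mm. The head's side is 54 mm from the knob's axis, so pinch it across the direction in which it swings (one finger before it, one behind) or push it sideways.
- carrier_neck (a point): Top burr carrier, loose, 0.36 kg, lying level on the mat. Its aluminium neck is an upright tube 40 mm across, 14 to 70 mm above the carrier's underside, gripped from above from any side; this point is on its axis, 46 mm above the underside (50 mm above the counter at the start). Axes: z up the neck, +x to the brass lug.
- carrier_lug (a point): Mouth of the blind hole under the carrier's brass lug, level with the flange's underside, 57 mm from the neck's axis. Lug 24 mm across, its top 15 mm above this point; hole 12 mm across, 13 mm deep. It goes over the pin: riding on the pin's tip the flange is 12 mm above the rim, dropped on and resting on the plungers 4 mm, pressed home 0.
- carrier_seat (a point): Centre of the underside of the carrier's flange (96 mm across, 8 mm thick), on the neck's axis, 40 mm below point carrier_neck. Pressed home it coincides with point rim. Below it is the dark burr, 64 mm across tapering to 54 mm, 6 mm deep, which goes loosely into the grinder's bore.
- red_mark (a point): Red mark on the white scale plate under the lever, on the circle of the knob (118 mm from the burr axis) and 148 mm above the counter: the knob's axis stands straight above this point when the lever is on the mark.
- service_mat: Black rubber mat 300 x 260 x 4 mm, fixed on the counter, under the carrier; origin at the centre of its underside.
- screw_dish: Small steel dish with three screws in it, 68 mm across, 22 mm high, on the mat; leave alone. Origin at the centre of its underside.
- driver: Screwdriver with a yellow handle, 150 mm long, lying on the mat; leave alone. Origin at mid-length, on its underside.
- brush: Cleaning brush, 160 mm, lying on the counter; leave alone. Origin at mid-length, on its underside.
- dosing_cup: Steel dosing cup, 56 mm across, 66 mm high, standing on the grinder's foot plate under the chute; leave alone. Origin at the centre of its underside.
- tamper: Steel coffee tamper, 58 mm across, 94 mm high, standing on the counter; leave alone. Origin at the centre of its underside.
- pitcher: Steel milk pitcher, 86 mm across, 105 mm high, at the back of the counter; leave alone. Origin at the centre of its underside.
- hopper: Bean hopper off the grinder, smoky plastic, standing on its wide mouth, 132 mm across, 162 mm high; leave alone. Origin at the centre of its underside.
Things that resemble listed ones, but are neither listed nor needed, are in the scene too. What is shaped like the part that bears carrier_neck but turquoise is not meant.

How it is judged:
By the outcome, as a careful person would: the job done as asked, in the order asked, and still so for the second after the job is handed in, while the arm keeps its last pose, push and grip.
It also fails if it takes over 58 s, if anything falls off the work surface, if the arm or the gripper's body presses on something with over 40 N, if the wrist force passes 120 N, or if a joint passes its speed limit or range.

## Working session

There is one attempt and no reset: what is moved stays moved. The work goes in short steps, each a Python script; the robot and the scene stay as the last script left them, time stands still between calls to the robot, and variables do not carry over. Pictures are saved under pics/ and viewed, about 8 in all and at most 12, crops included, and the job is handed in when it is done.

```bash
mkdir -p pics
python3 - <<'E'
from bench import ctrl
import cv2, numpy as np
np.set_printoptions(precision=4,suppress=True)
for n in("scene","top"):
    cv2.imwrite(f"pics/{n}0.png",ctrl.read_camera(n)); p=ctrl.camera_params(n); print(n,p)
print(ctrl.current_eef_rot(),ctrl.current_t())
E
```

```text
scene {'fx': 446.9131873103621, 'fy': 446.9131873103621, 'cx': 318.1947898038312, 'cy': 241.63589190902505, 'pose': array([[ 0.2564, -0.6162,  0.7446,  1.5909],
       [ 0.9664,  0.1756, -0.1875, -0.3237],
       [-0.0152,  0.7677,  0.6406,  1.0374],
       [ 0.    ,  0.    ,  0.    ,  1.    ]])}
top {'fx': 570.719920566486, 'fy': 570.719920566486, 'cx': 321.4221041021783, 'cy': 237.2157043679079, 'pose': array([[-0.0193,  0.9883, -0.1512,  0.3297],
       [-0.9998, -0.0193,  0.001 , -0.0737],
       [-0.0019,  0.1512,  0.9885,  1.6252],
       [ 0.    ,  0.    ,  0.    ,  1.    ]])}
[[ 0.3548 -0.0003  0.9349]
 [-0.9349  0.001   0.3548]
 [-0.0011 -1.      0.0001]] 0.1
```

View pics/scene0.png

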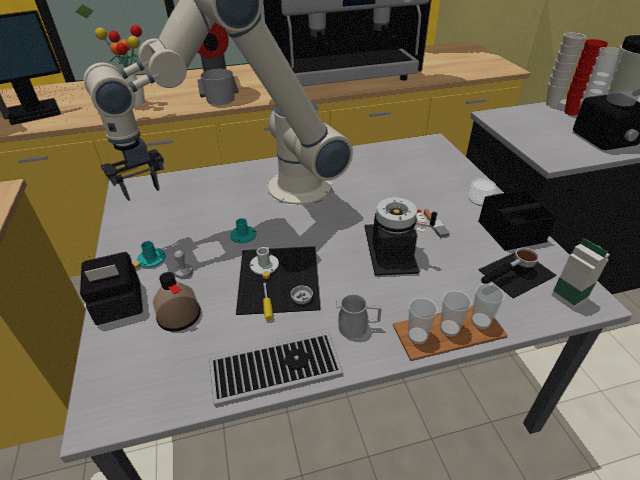

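View pics/top0.png

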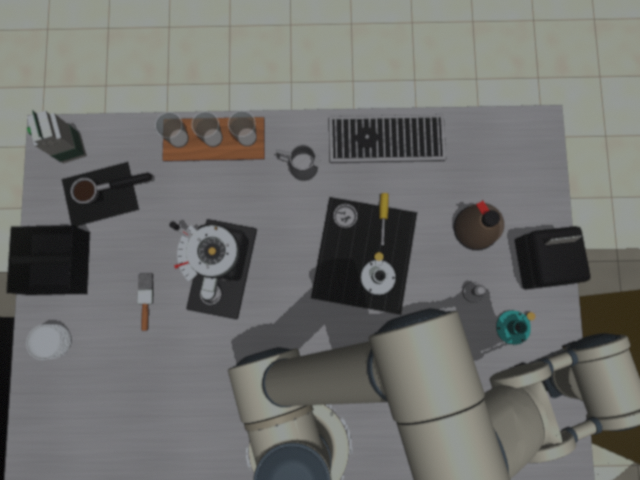

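The top view shows the aluminium carrier on the mat at (378,277), with its lug near (379,257). The grinder head is at (211,250), the lever knob near (175,226) and the red mark near (182,265). Two turquoise look-alikes (top (514,327), scene (243,231) and (150,255)) are ruled out by colour, so the aluminium one on the black mat is meant. I'll confirm it with enlarged crops.

Run:
```python
import cv2, numpy as np
t=cv2.imread("pics/top0.png"); s=cv2.imread("pics/scene0.png")
def c(im,x,y,w,h): return cv2.resize(im[y:y+h,x:x+w],(400,300),interpolation=cv2.INTER_CUBIC)
def lay(*a): return np.vstack([np.hstack(a[:2]),np.hstack(a[2:])])
# scale: 4, 5, 5, 5
cv2.imwrite("pics/c0.png",lay(c(t,160,205,100,75),c(t,340,235,80,60),c(s,355,185,100,75),c(s,230,235,80,60)))
```

```text
(no output)
```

View pics/c0.png

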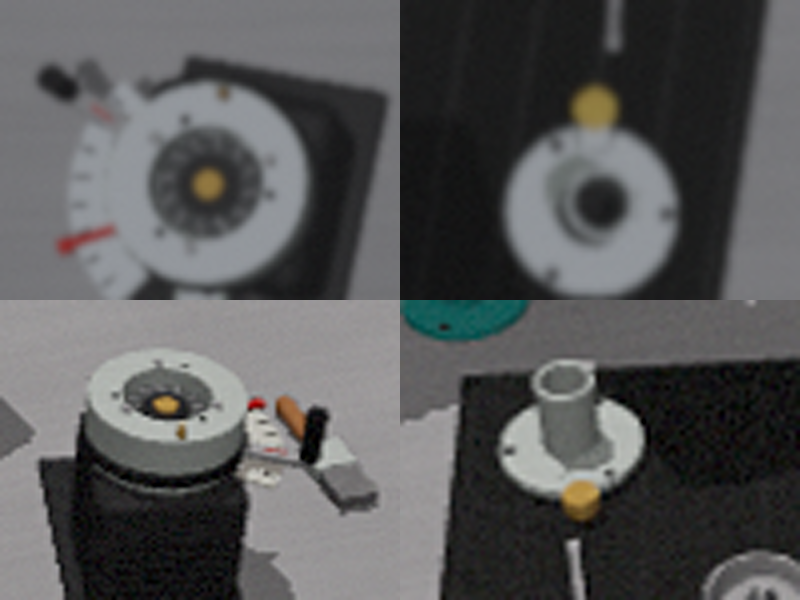

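```bash
cat > h.py <<'E'
import numpy as np, cv2
from bench import ctrl
np.set_printoptions(precision=4,suppress=True)
P={n:ctrl.camera_params(n) for n in("scene","top")}
def proj(n,X):
    p=P[n]; T=np.linalg.inv(p["pose"]); c=T[:3,:3]@np.asarray(X,float)+T[:3,3]; c=c*[1,-1,-1]
    return np.array([p["fx"]*c[0]/c[2]+p["cx"],p["fy"]*c[1]/c[2]+p["cy"]])
def ray(n,uv):
    p=P[n]; d=np.array([(uv[0]-p["cx"])/p["fx"],-(uv[1]-p["cy"])/p["fy"],-1]); return p["pose"][:3,3],p["pose"][:3,:3]@d
def at(n,uv,z):
    o,d=ray(n,uv); return o+d*(z-o[2])/d[2]
def tri(st,ss):
    A=[];b=[]
    for n,uv in(("top",st),("scene",ss)):
        o,d=ray(n,uv); d=d/np.linalg.norm(d); M=np.eye(3)-np.outer(d,d); A.append(M); b.append(M@o)
    A=np.vstack(A);b=np.hstack(b); X=np.linalg.lstsq(A,b,rcond=None)[0]; return X,np.linalg.norm(A@X-b)
def down(a):  # tool pointing down, jaw axis (tool x) at world angle a (rad); tool y = down
    x=np.array([np.cos(a),np.sin(a),0]); y=np.array([0,0,-1.]); return np.c_[x,y,np.cross(x,y)]
E
python3 - <<'E'
from h import *
for k,t,s,z in [("rim",(211.9,250.6),(396.75,209.2),.2),("pin",(215.75,228.25),(400.25,217.25),.212),("knobtop",(171.5,224.2),(434.5,212.5),.209),
 ("red",(176.2,266.2),(419.25,210.75),.148),("necktop",(380.4,275.4),(262.8,251),.074),("lugtop",(379,256.4),(266.2,272.6),.025)]:
    print(k,tri(t,s),at("top",t,z)[:2],at("scene",s,z)[:2])
E
```

```text
rim (array([0.5209, 0.2054, 0.1928]), np.float64(0.003982007235838942)) [0.5191 0.2013] [0.5301 0.2039]
pin (array([0.5762, 0.1937, 0.2028]), np.float64(0.0031229986708164676)) [0.5739 0.1898] [0.5875 0.1903]
knobtop (array([0.5879, 0.304 , 0.207 ]), np.float64(0.0020374729296242637)) [0.587 0.302] [0.5903 0.3041]
red (array([0.488 , 0.3067, 0.1436]), np.float64(0.002689704633998567)) [0.4869 0.3037] [0.4934 0.3057]
necktop (array([ 0.4597, -0.2316,  0.068 ]), np.float64(0.0039247840177562155)) [ 0.4588 -0.2337] [ 0.4675 -0.2294]
lugtop (array([ 0.5173, -0.2341,  0.0228]), np.float64(0.003918008335900306)) [ 0.5166 -0.2367] [ 0.5203 -0.2316]
```

The close-up confirms the carrier: aluminium neck, white flange and brass lug at top px (379,256). The knob's top is at (171.5,224), the red mark at (176,266), and the pin at (215.8,228). The radii come out at 119, 56 and 57.6 mm, close to the text. Next is the lever.

```bash
cat > lever.py <<'E'
from h import *
C=np.array([.520,.203]); Z=.174
def pose(phi,z,r=.118): 
    return [*(C+r*np.array([np.cos(phi),np.sin(phi)])),z], down(phi-np.pi/2)
E
python3 - <<'E'
from lever import *
r=np.radians
a=at("top",(176.2,266.2),.148)[:2]; b=at("top",(188.75,263),.148)[:2]
print("red line",a,b,np.degrees(np.arctan2(*(a-b)[::-1])))
p=ctrl.current_tool_pos(); ctrl.move_l([p[0],p[1],.36],vel=.25)
for ph in (55.8,108.2): print(ctrl.ik(*pose(r(ph),Z)))
ctrl.goto(*pose(r(55.8),.30)); print(ctrl.current_t(), ctrl.current_tool_pos())
ctrl.command_gripper(.6)
print(ctrl.move_l(pose(r(55.8),Z)[0],vel=.1,contact_N=6), ctrl.current_tool_pos(),ctrl.current_contact_force())
ctrl.command_gripper(0.0)
print(ctrl.current_grip_width(),ctrl.current_tool_pos(),ctrl.current_contact_force(),ctrl.current_t())
cv2.imwrite("pics/s1.png",ctrl.read_camera("scene"));cv2.imwrite("pics/t1.png",ctrl.read_camera("top"))
s=cv2.imread("pics/s1.png")[150:270,340:500]; t=cv2.imread("pics/t1.png")[180:300,130:290]
cv2.imwrite("pics/c1.png",np.hstack([cv2.resize(i,None,fx=2.5,fy=2.5,interpolation=2) for i in(s,t)]))
E
```

```text
red line [0.4869 0.3037] [0.4946 0.2712] 103.37287445515621
[21.9534 33.1318 74.6581 -0.     72.21   56.1534]
[27.1808 26.8147 86.9038 -0.     66.2814  8.9808]
4.175 [0.5867 0.3    0.3   ]
False [0.5867 0.3007 0.1747] [-0.0831 -0.4728  0.2525]
0.1829961953671172 [0.5864 0.3006 0.174 ] [ 0.4656 -0.7671  0.8721] 6.975
```

View pics/c1.png

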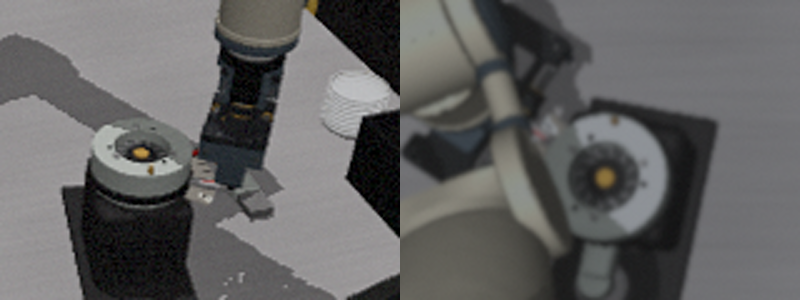

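The knob is pinched: opening is about 17 mm and the TCP matches the predicted point. Now I'll swing it along the arc.

Run:
```python
from lever import *
r=np.radians
for ph in np.linspace(55.8,108.2,9)[1:]:
    q,R=pose(r(ph),Z); ctrl.move_l(q,vel=.06,ori=R); print(round(ph,1),ctrl.current_contact_force(),ctrl.current_grip_width())
print(ctrl.current_tool_pos())
ctrl.command_gripper(.5); print(ctrl.current_contact_force())
p=ctrl.current_tool_pos(); ctrl.move_l([p[0],p[1],.30],vel=.15)
ctrl.goto([.45,-.05,.36],down(0))
cv2.imwrite("pics/s2.png",ctrl.read_camera("scene"));cv2.imwrite("pics/t2.png",ctrl.read_camera("top"))
print(ctrl.current_t())
s=cv2.imread("pics/s2.png")[185:245,365:445]; t=cv2.imread("pics/t2.png")[215:275,160:240]
cv2.imwrite("pics/c2.png",np.hstack([cv2.resize(i,None,fx=5,fy=5,interpolation=2) for i in(s,t)]))
```

```text
62.4 [-0.671  -0.0658  0.7608] 0.18500699296572998
68.9 [-0.9193 -1.1233  0.6598] 0.1837254158956305
75.4 [-0.4742 -2.3717  1.8845] 0.18396385626794926
82.0 [-0.8862 -5.8038  2.2093] 0.18597270696379195
88.6 [ 1.3574 -6.7322  1.6056] 0.18556389692684455
95.1 [ 2.5145 -8.5336  2.3691] 0.17960994021087512
101.6 [ 2.2733 -9.3272  0.3216] 0.18699427534232185
108.2 [  5.0576 -11.2169  -0.3289] 0.18322198121264605
[0.4841 0.314  0.174 ]
[-0.4969  0.4781 -0.1537]
13.175
```

View pics/c2.png

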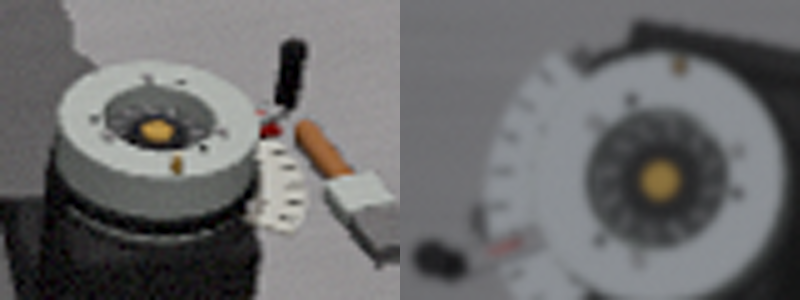

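Run:
```python
from h import *
C=np.array([.519,.2013])
def pol(X): d=X[:2]-C; return np.degrees(np.arctan2(d[1],d[0])),np.hypot(*d)*1000
t=cv2.imread("pics/t0.png") if 0 else cv2.imread("pics/top0.png"); s=cv2.imread("pics/scene0.png")
for n,im,(x0,x1,y0,y1) in (("top",t,(165,200,255,280)),("scene",s,(410,430,200,222))):
    c=im[y0:y1,x0:x1].astype(int); m=(c[...,2]-np.maximum(c[...,0],c[...,1]))>45
    v,u=np.nonzero(m)
    for a,b in zip(u+x0,v+y0): print(n,a,b,im[b,a],*np.round(pol(at(n,(a,b),.148)),1) )
for a in(104,108.2,112):
    for n in("top","scene"):
        X=lambda z:[*(C+.118*np.array([np.cos(np.radians(a)),np.sin(np.radians(a))])),z]
        print(a,n,"mark",proj(n,X(.148)),"kbase",proj(n,X(.162)),"ktop",proj(n,X(.209)))
for n,f,(x0,x1,y0,y1) in (("top","t2",(160,177,260,274)),("scene","s2",(416,430,190,212))):
    c=cv2.imread(f"pics/{f}.png")[y0:y1,x0:x1]; m=(c.max(2)<60); v,u=np.nonzero(m); 
    print(n,"knob centroid",u.mean()+x0,v.mean()+y0,len(u), proj(n,[*(C+.118*np.array([np.cos(np.radians(108.2)),np.sin(np.radians(108.2))])),.1855]))
for a in (-14,-12,-10):
    for n in("top","scene"): print(a,n,"pin",proj(n,[*(C+.057*np.array([np.cos(np.radians(a)),np.sin(np.radians(a))])),.212]),"rim",proj(n,[*C,.2]))
```

```text
top 185 262 [ 92  91 140] 105.1 82.6
top 186 262 [ 87  85 141] 105.7 80.1
top 187 262 [ 88  87 139] 106.2 77.6
top 181 263 [ 76  74 122] 104.9 93.2
top 182 263 [ 75  73 128] 105.4 90.7
top 183 263 [ 78  77 137] 105.8 88.2
top 184 263 [ 77  75 138] 106.3 85.7
top 185 263 [ 78  76 137] 106.9 83.3
top 186 263 [ 85  83 138] 107.5 80.8
top 177 264 [ 78  76 125] 104.7 103.9
top 178 264 [ 77  76 129] 105.1 101.4
top 179 264 [ 70  69 129] 105.5 98.9
top 180 264 [ 61  60 129] 106.0 96.4
top 181 264 [ 63  62 131] 106.5 93.9
top 182 264 [ 74  72 136] 106.9 91.4
top 183 264 [ 84  81 138] 107.5 88.9
top 175 265 [ 68  67 132] 105.3 109.5
top 176 265 [ 55  54 134] 105.7 107.0
top 177 265 [ 51  51 133] 106.1 104.5
top 178 265 [ 58  58 135] 106.5 102.0
top 179 265 [ 65  64 134] 107.0 99.5
top 180 265 [ 77  77 136] 107.5 97.1
top 175 266 [ 57  58 136] 106.6 110.2
top 176 266 [ 44  45 137] 107.0 107.7
top 177 266 [ 48  48 133] 107.5 105.2
top 178 266 [ 68  67 131] 107.9 102.8
top 175 267 [ 67  66 130] 107.9 110.9
top 176 267 [ 58  58 129] 108.4 108.4
top 177 267 [ 64  64 122] 108.8 106.0
scene 419 209 
[... 1537 characters left out ...]
7] kbase [420.4832 205.1245] ktop [422.3536 193.4523]
112 top mark [173.4191 270.8967] kbase [172.0132 270.3911] ktop [167.093  268.6219]
112 scene mark [418.2895 207.4273] kbase [418.8207 204.0448] ktop [420.6511 192.3898]
top knob centroid 167.42 266.88 50 [168.5919 266.6498]
scene knob centroid 422.4035087719298 199.19298245614036 57 [421.4089 199.3474]
-14 top pin [216.6758 228.075 ] rim [211.8869 250.6305]
-14 scene pin [397.7278 214.9452] rim [394.662  207.3928]
-12 top pin [215.9057 227.9142] rim [211.8869 250.6305]
-12 scene pin [398.3693 214.9249] rim [394.662  207.3928]
-10 top pin [215.1296 227.7803] rim [211.8869 250.6305]
-10 scene pin [399.0064 214.8913] rim [394.662  207.3928]
```

The lever is on the mark within about 1°: the mark lies at 106.5–108.5° in the world, and the knob at 107–108° by both TCP and image. In the crop the red dot (scene px (418.6,211)) sits straight under the lever arm.

For the carrier, I'll first centre it with a light squeeze along the lug direction, then turn the jaws 90° and grip.

Run:
```python
from h import *
r=np.radians; N=[.459,-.2335]; y=-3
print(ctrl.ik([*N,.034],down(r(y))),ctrl.ik([*N,.034],down(r(y-90))),ctrl.ik([.519,.201,.24],down(r(-102.5))))
ctrl.goto([*N,.15],down(r(y))); ctrl.command_gripper(.75)
print(ctrl.move_l([*N,.042],vel=.1,contact_N=8),ctrl.current_contact_force())
ctrl.command_gripper(0); print("w",ctrl.current_grip_width()*91,ctrl.current_tool_pos(),ctrl.current_contact_force())
ctrl.command_gripper(.75)
ctrl.move_l([*N,.10],vel=.15)
ctrl.move_l([*N,.10],vel=.15,ori=down(r(y-45))); ctrl.move_l([*N,.10],vel=.15,ori=down(r(y-90)))
p=ctrl.current_tool_pos()
print(ctrl.current_t(),p,ctrl.current_q())
```

```text
[-33.609   34.4057 102.8534  -0.      42.7409 -30.609 ] [-33.609   34.4057 102.8534  -0.      42.7409  59.391 ] [ 15.0232  21.3007  84.8152  -0.      73.8842 117.5232]
False [ 0.296  -0.0701  0.3969]
w 38.830020766547605 [ 0.4594 -0.2337  0.0422] [ 3.4137 -0.6673  2.3254]
19.6167 [ 0.459  -0.2335  0.1   ] [-33.6093  28.181   99.9331  -0.001   51.8888  59.2635]
```

Run:
```python
from h import *
r=np.radians; N=[.459,-.2335]
print(ctrl.move_l([*N,.034],vel=.1,contact_N=8))
ctrl.command_gripper(0); print("w",ctrl.current_grip_width()*91,ctrl.current_tool_pos(),ctrl.current_contact_force())
ctrl.move_l([*N,.30],vel=.2); print(ctrl.current_contact_force(),ctrl.current_grip_width()*91)
R=down(r(-102.5)); ctrl.goto([.519,.201,.30],R)
ctrl.move_l([.519,.201,.25],vel=.12)
print(ctrl.current_t(),ctrl.current_tool_pos(),ctrl.current_contact_force(),ctrl.current_wrist_torque())
cv2.imwrite("pics/s3.png",ctrl.read_camera("scene"));cv2.imwrite("pics/t3.png",ctrl.read_camera("top"))
s=cv2.imread("pics/s3.png")[160:235,355:440]; t=cv2.imread("pics/t3.png")[195:270,170:255]
cv2.imwrite("pics/c3.png",np.hstack([cv2.resize(i,(400,353),interpolation=2) for i in(s,t)]))
```

```text
False
w 39.84207528383432 [ 0.4589 -0.2332  0.0342] [-0.6932  4.3674  7.7551]
[ 0.5592 -0.3574 -3.5585] 40.301819890295526
24.6333 [0.5194 0.2007 0.2505] [ 0.004  -0.2602 -2.2451] [ 0.0648  0.0197 -0.0081]
```

View pics/c3.png

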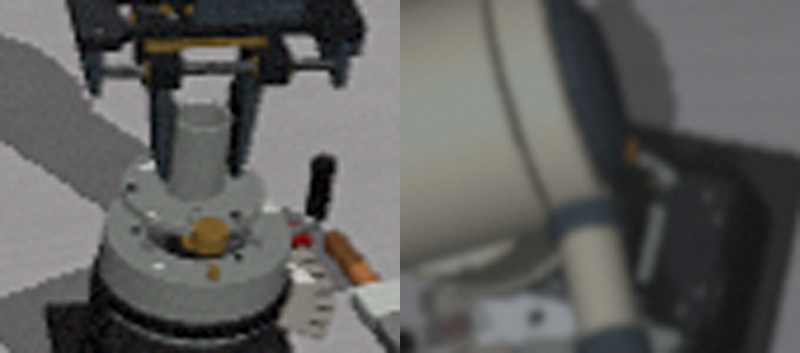

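The scene view shows the carrier held upright over the rim. The lug's top is at px (399.8,209.1) and the pin tip below it at (400.3,216.9). I'll compare the held carrier with the grinder in this same view, so the camera bias cancels.

Run:
```python
from h import *
from scipy.optimize import least_squares
im=cv2.imread("pics/s3.png"); s0=cv2.imread("pics/s2.png"); t0=cv2.imread("pics/t2.png")
def cen(im,x0,x1,y0,y1,k=40):
    c=im[y0:y1,x0:x1].astype(float); w=np.clip(np.minimum(c[...,2],c[...,1]+30)-c[...,0]-k,0,None); v,u=np.mgrid[y0:y1,x0:x1]; return np.array([(w*u).sum(),(w*v).sum()])/w.sum(), (w>0).sum()
lug=cen(im,392,410,203,216); pin=cen(im,396,405,214,222); pin0=cen(s0,396,405,213,222); pt=cen(t0,210,222,224,233,15)
print(lug,pin,pin0,"top pin",pt)
tp=ctrl.current_tool_pos(); seat=tp[2]-.024
for y in(-14.5,-12.5,-10.5):
    d=.057*np.array([np.cos(np.radians(y)),np.sin(np.radians(y))]); print(y,"lug mid pred",proj("scene",[*(tp[:2]+d),seat+.010]),"top",proj("scene",[*(tp[:2]+d),seat+.015]))
# rim outer circle fit by edge points in s2 : Canny on top-view and scene, print rim fits
def rim(n,im,C0,win):
    g=cv2.cvtColor(im,cv2.COLOR_BGR2GRAY).astype(np.float32); g=cv2.GaussianBlur(g,(0,0),.8)
    rs=np.arange(.054,.075,.0005); pts=[]
    for a in np.radians(np.arange(*win,4)):
        P_=np.array([proj(n,[C0[0]+q*np.cos(a),C0[1]+q*np.sin(a),.2]) for q in rs],np.float32)
        v=cv2.remap(g,P_[:,0][None],P_[:,1][None],1)[0]; k=np.argmax(-np.gradient(v)); 
        if -np.gradient(v)[k]>1: pts.append([C0[0]+rs[k]*np.cos(a),C0[1]+rs[k]*np.sin(a)])
    pts=np.array(pts); f=least_squares(lambda p:np.hypot(*(pts-p[:2]).T)-p[2],[*C0,.064],loss="soft_l1",f_scale=.001); return f.x,len(pts),np.median(abs(f.fun))
print("top rim",rim("top",t0,(.519,.2013),(-160,70))); print("scene rim",rim("scene",s0,(.528,.204),(-120,120)))
```

```text
(array([398.7584, 209.5286]), np.int64(58)) (array([399.8936, 217.4894]), np.int64(5)) (array([399.9138, 217.431 ]), np.int64(5)) top pin (array([215.3636, 227.6364]), np.int64(4))
-14.5 lug mid pred [398.3585 208.4871] top [398.5221 207.1494]
-12.5 lug mid pred [399.0086 208.47  ] top [399.1737 207.1323]
-10.5 lug mid pred [399.6546 208.4396] top [399.8212 207.102 ]
top rim (array([0.5202, 0.2033, 0.0639]), 50, np.float64(0.0003082129160132188))
scene rim (array([0.5247, 0.2045, 0.0636]), 60, np.float64(0.0008970069108463971))
```

Run:
```python
from h import *
C=np.array([.5205,.2037])
for n,uv,z in(("scene",(399.9,216.45),.207),("scene",(399.9,216.45),.210),("top",(215.4,227.6),.210),("top",(215.75,228.25),.210)):
    d=at(n,uv,z)[:2]-C; print(n,d,np.hypot(*d),np.degrees(np.arctan2(d[1],d[0])))
# foot plate / body edges in the top view: long straight edges, world angle at foot height
t=cv2.imread("pics/t2.png"); 
for x1,y1,x2,y2 in cv2.createLineSegmentDetector().detect(cv2.cvtColor(t[205:330,180:265],cv2.COLOR_BGR2GRAY))[0][:,0]:
    if np.hypot(x2-x1,y2-y1)>20:
        a=at("top",(x1+180,y1+205),.01);b=at("top",(x2+180,y2+205),.01);d=(a-b)[:2]; print(np.round([x1+180,y1+205,x2+180,y2+205]),np.linalg.norm(d),np.degrees(np.arctan2(d[1],d[0])))
s=cv2.imread("pics/s3.png")
```

```text
scene [ 0.0568 -0.0097] 0.057597466413065734 -9.68506767953097
scene [ 0.0604 -0.0116] 0.061533949213209156 -10.82804204633466
top [ 0.0554 -0.0126] 0.056842017307581434 -12.806061124219209
top [ 0.0538 -0.0135] 0.05541991654188766 -14.092776812064443
[238. 256. 233. 236.] 0.06046427004550254 -167.72604259893967
[263. 223. 255. 266.] 0.12417269565752824 -10.233447228701133
[186. 307. 192. 280.] 0.07689690589877866 167.93292528068338
[208. 218. 250. 226.] 0.12326071468201079 77.89797672376037
[231. 318. 187. 309.] 0.12594641952229135 -102.31817050557126
[254. 282. 249. 303.] 0.06201588756499276 -14.796710155230128
[260. 306. 263. 284.] 0.06001332677470865 173.57445434913944
[248. 269. 239. 312.] 0.12318505657627046 -12.271467149597898
[180. 311. 227. 323.] 0.13616598691942267 74.8233085161127
```

The foot-plate edges give a grinder yaw of -12.2°. The rim fits agree on C ≈ (0.5205, 0.2037), the held carrier is at about -12.5°, and the mark is at 108.0°. I'll descend under guard; the contact height tells pin tip (TCP ≈ 0.236) from plungers (≈ 0.228).

Run:
```python
from h import *
C=[.5205,.2037]; R=down(np.radians(-102.2))
ctrl.move_l([*C,.25],vel=.05,ori=R); print(ctrl.current_contact_force())
h=ctrl.move_l([*C,.2255],vel=.02,contact_N=4)
print(h,ctrl.current_tool_pos(),ctrl.current_contact_force(),ctrl.current_wrist_torque(),ctrl.current_grip_width()*91,ctrl.current_t())
cv2.imwrite("pics/s4.png",ctrl.read_camera("scene"))
cv2.imwrite("pics/c4.png",cv2.resize(cv2.imread("pics/s4.png")[160:235,350:450],(800,600),interpolation=2))
```

```text
[ 0.9313 -0.5753 -2.9444]
True [0.5204 0.2037 0.2272] [0.5721 0.7059 2.79  ] [ 0.1404 -0.1367 -0.0232] 40.09460106368879 26.0083
```

View pics/c4.png

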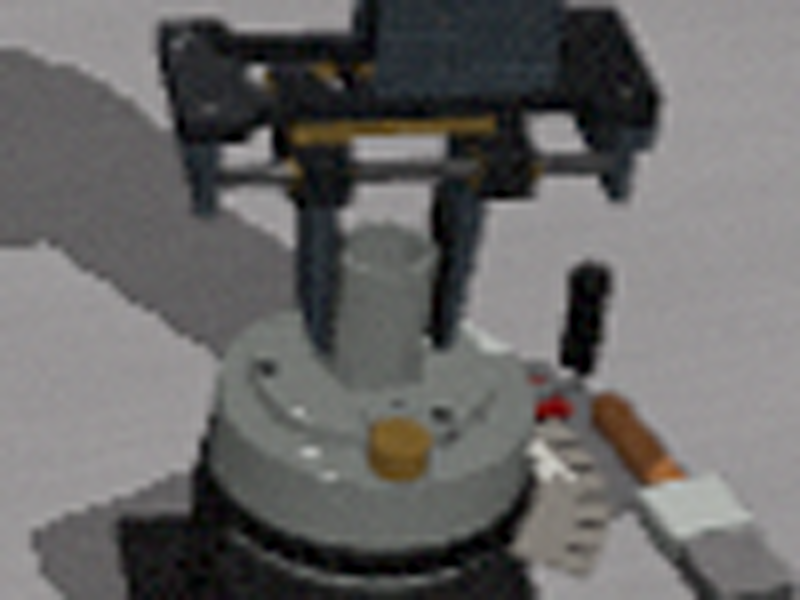

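Contact came at TCP 0.2272, about 3 mm above home, so the lug dropped over the pin and the flange rests on the plungers (lug at scene px (400,216), no pin visible). Now I'll press home.

Run:
```python
from h import *
p=ctrl.current_tool_pos(); C=[.5205,.2037]; z=.2272
for i in range(24):
    z-=.0005; ctrl.move_l([*C,z],vel=.01); ctrl.sleep(.1)
    f=ctrl.current_contact_force(); print(round(z,4),ctrl.current_tool_pos(),f,ctrl.current_wrist_torque(),round(ctrl.current_grip_width()*91,1))
    if f[2]>20 or np.hypot(*f[:2])>12: break
print(ctrl.current_t())
```

```text
0.2267 [0.5205 0.2037 0.2268] [-0.6245  0.0293  4.2148] [-0.002   0.1893  0.0174] 39.9
0.2262 [0.5205 0.2037 0.2262] [-1.4372 -0.3603  4.9865] [-0.0209  0.1277  0.0116] 39.9
0.2257 [0.5205 0.2037 0.2258] [-0.0621 -1.1745  6.4683] [-0.0555  0.2211  0.0395] 39.8
0.2252 [0.5205 0.2037 0.2253] [-0.8314 -0.5862  6.6143] [-0.0696  0.2386  0.0213] 39.4
0.2247 [0.5206 0.2037 0.2249] [-1.8798 -0.4492  7.1974] [-0.1216  0.2847  0.0174] 39.9
0.2242 [0.5205 0.2037 0.2244] [-1.2613 -0.9518  7.601 ] [-0.0985  0.3413 -0.0145] 39.7
0.2237 [0.5204 0.2037 0.2243] [-3.9584 -1.0926 13.6006] [-0.1774  0.7325  0.019 ] 40.1
0.2232 [0.5204 0.2037 0.2242] [-6.4341 -2.6469 20.571 ] [-0.2498  1.0955  0.0139] 40.0
28.8583
```

Run:
```python
from h import *
for dx,dy,z in((-.0005,-.0002,.2232),(-.001,-.0004,.2232),(-.001,-.0004,.2229)):
    ctrl.move_l([.5205+dx,.2037+dy,z],vel=.01); ctrl.sleep(.2)
    print(dx,z,ctrl.current_tool_pos(),ctrl.current_contact_force(),ctrl.current_wrist_torque(),ctrl.current_eef_rot()[2])
print(ctrl.current_t())
cv2.imwrite("pics/s5.png",ctrl.read_camera("scene"));cv2.imwrite("pics/t5.png",ctrl.read_camera("top"))
cv2.imwrite("pics/c5.png",cv2.resize(cv2.imread("pics/s5.png")[185:230,370:430],(800,600),interpolation=2))
```

```text
-0.0005 0.2232 [0.5204 0.2037 0.2242] [-2.3825 -1.0815 17.7866] [-0.0914  0.579  -0.011 ] [ 0.0001 -1.     -0.0004]
-0.001 0.2232 [0.5204 0.2037 0.2242] [-0.3195  0.0011 14.0841] [ 0.1774  0.0455 -0.0005] [-0.0004 -1.      0.0003]
-0.001 0.2229 [0.5204 0.2037 0.2242] [-2.1521 -0.2196 18.9051] [ 0.1028  0.3058 -0.0574] [-0.0005 -1.      0.0005]
30.2083
```

View pics/c5.png

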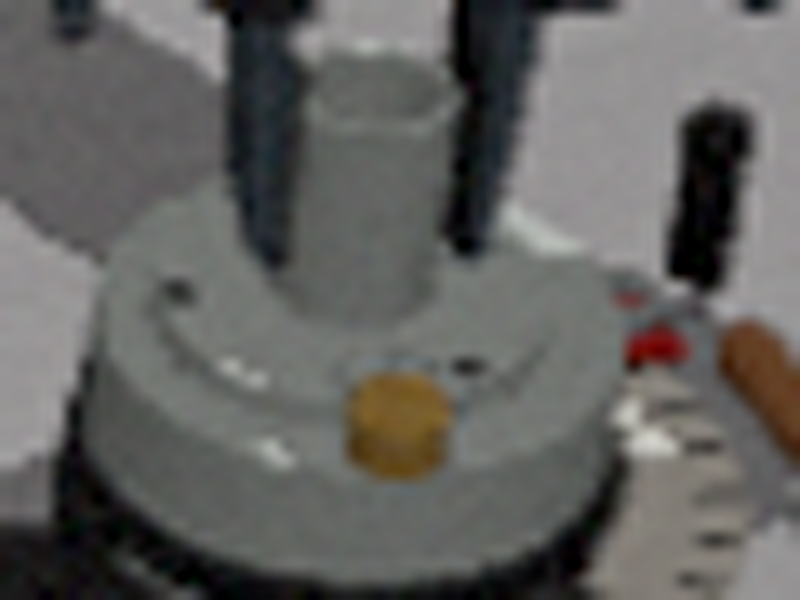

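The flange lies on the rim. The height stays at 0.2242 while the force varies from 14 to 19 N, so it is on a hard stop. The lug covers the pin, and the lever still stands over the red dot. I'll check the hold is steady, then hand in.

Run:
```python
from h import *
ctrl.sleep(1); f=ctrl.current_contact_force(); print(f,ctrl.current_tool_pos(),ctrl.current_grip_width()*91,ctrl.current_t())
if f[2]>14: ctrl.sign_off(); print("signed off")
```

```text
[-1.7259  0.7128 18.7362] [0.5204 0.2037 0.2242] 40.03564071474587 31.3083
the job is handed in; nothing more can be done
signed off
```

I set the lever on the red mark, fitted the carrier over the locating pin and pressed it home. I handed the job in at 31.3 s with the arm still pressing; no verdict was reported.

- **Lever:** I pinched the knob and swung it round the arc to the mark. My estimates put the knob at 107–108.3° and the mark at 106.3–108.5° (world angles), so they agree within about 1–2°. The last picture shows the red dot just under the lever arm.
- **Carrier:** I centred the aluminium carrier by squeezing it along its lug, then gripped its neck across. The lug went over the pin at the first try, touching the plungers about 3 mm above home.
- **Pressing:** It reached a hard stop at TCP height 0.2242 m, where 0.224 was expected. The height did not change while the force varied between 14 and 19 N. I was holding at 18.7 N, steady for a second before hand-in, with the neck still firmly gripped.
- **Disagreements:** The scene camera read about 1 px (roughly 4 mm) off from the robot near the grinder. I corrected for that by comparing the held carrier and the grinder in the same picture. A sideways load of 6 N while pressing eased to about 2 N after a 1 mm shift of the target.
- **Not checked:** I did not measure flushness all round separately. It rests on the hard stop, the height, the low moment and the picture.

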